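Stack rubber moulds to cool, joints staggered

ROBOT

A 6-joint arm with a two-finger parallel gripper is mounted at the origin on a cart in front of the work surface, level with it; the furniture and walls round the work are solid. World frame = base frame: x ahead of the robot, y to its left, z up, the work surface at z = 0. Lengths are in m, angles in rad, forces in N, time in s.
With the tool pointing down it reaches from about 0.375 to 0.925 m from the base axis. Payload 5.7 kg.
Tool frame: the origin (TCP) lies midway between the tips of the shut fingers; the grasp point (between the pads) lies 19 mm behind it; z points along the fingers, x is the direction in which the jaws open and shut, and the axes are right-handed (so a half turn about z gives the same grasp; the last joint's range is limited). The gripper opens to 88 mm and grips with 3 to 60 N. Pads are 20 mm wide; open, the fingers measure 115 mm over their backs; the gripper's body (75 mm by 178 mm) begins 61 mm behind the grasp point.
Start: joints at [-1.441, 0.359, 1.51, -0, 1.272, -0.115], TCP at [0.145, -0.582, 0.223] pointing down, gripper open.
Joint ranges: [-2.97, 2.97], [-1.01, 2.36], [0.21, 2.38], [-0.96, 4.11], [0.2, 2.71], [-2.98, 2.98]. Speed limits (rad/s): [2.39, 2.39, 3.14, 3.14, 3.14, 3.14].

INTERFACE

Orientations are given as a unit quaternion [x, y, z, w].
In Python, from bench import move_ptp, servo_line, goto_joints, move_gripper, sleep, inverse_kinematics, capture, PlanningError, close_job, spot_in, silhouettes, current_clock, current_joint_pos, current_qvel, current_joint_torque, current_position, current_orientation, current_force, current_torque, current_finger_gap gives the robot as it stands. Calls block until the motion is done:
- move_ptp(position, orientation): joint-space move of the TCP to a pose.
- servo_line(position, orientation=None, rate=0.15, contact_N=None): straight line of the TCP; orientation=None keeps the orientation; rate is the mean speed in m/s. With contact_N (N) it stops when the force on the tool has changed by that much, and returns True; else False.
- goto_joints(angles): joint-space move.
- move_gripper(opening): finger opening in m; the grip force is fixed at half the most; returns when the fingers have stopped.
- sleep(seconds).
- inverse_kinematics(position, orientation): joint angles nearest the present ones, or None.
- capture(name): name is "side" or "top"; returns a dict with "image" (420x560x3 uint8, blue, green, red), "range_z" (420x560 float32, m along the optical axis (not along the pixel's ray), 0 where there is no reading), "intrinsics" (3x3 intrinsics, pixels), "k1" (the pictures are not rectified: a ray, as slopes to the right and down, at radius r is drawn at 1 + k1 r^2 times it, then the intrinsics apply), "R" (3x3) and "t" (3): a world point X has camera coordinates R X + t. Camera axes: x right, y down, z forward; pixel columns grow to the right and rows downward; lengths in m; the calibration is good to about 2 mm. A picture is of the moment at which its call begins.
A pose or a line that the arm cannot do raises PlanningError and nothing moves.
- close_job(): hands the job in, once; it reports no verdict.
Trained networks look in the newest picture that a camera, given by its name, has taken for a name from the list of things; names that differ only in an ending like _2 or _b are one class to them, and where a whole thing is asked for, a point or a joint stands for the part that bears it (a point fixed in the world has none). Each returns a list of dicts, best first, with "conf" (0 to 1); they miss things now and then, are a little off and sometimes report something else, mostly with a low value. They report only what shows in the picture. A call takes as long as a camera call. They do not tell look-alikes from the thing itself.
- spot_in(camera, query): "xy" ([column, row] in pixels, amid what is visible of it).
- silhouettes(camera, query): "region" (420x560 bool, what is visible of it) and "xy" ([column, row] in pixels, amid what is visible of it).
Readings, each from a call of its own:
- current_clock(): time.
- current_joint_pos(): joint angles.
- current_qvel(): joint speeds.
- current_joint_torque(): joint torques, N m.
- current_position(): TCP position.
- current_orientation(): TCP orientation.
- current_force(): force on the tool from outside, world axes, zero at the start.
- current_torque(): the same for the moment, N m.
- current_finger_gap(): finger opening in m.
Only numpy, scipy, OpenCV 4.12 (cv2) and the standard library are available. Lean on these libraries where they do the work, as an engineer would, in place of code of your own. Each camera call takes 0.05 s, during which the arm holds its last target. There are 200 camera calls.

TASK

Finish stacking the three large closed pink moulds on the finned cooling plate like bricks. Lay one of the two large moulds that are on the bench flat on the plate, end to end and in line with the one already there, closed up to it so the gap is under 2 cm (touching is fine), then lay the other flat on top, in line with them and centred over their joint so it rests half on each. Leave the first mould where it lies, and do not use the small moulds or the opened half with the cream backing.

Things in the scene. Friction and masses are not known exactly. Their poses are not given: they have to be found in the camera images.
- cooling_plate: fixed aluminium cooling plate with low fins across it, 240 x 80 mm, top of the fins 8 mm above the bench; lies roughly left to right at the far side of the work area. Origin at the centre of its underside, x along its length (towards the robot's left), y across. Beyond its left end stand a press (0.23 m tall), a cloth roll and a screen: pass well above them.
- mould_a: first mould: large closed pink rubber block, rounded, 80 x 56 x 25 mm (length, width, height), lying flat on the plate near its left end, its length along the plate's; the plate is free to its right. Origin at the centre of its underside, x along its length, y across, z up.
- mould_b: large closed pink rubber mould, 82 x 58 x 25 mm (length, width, height), loose, lying flat on the patterned cover (top 2 mm above the bench) nearer the robot, its length roughly left to right; 0.1 to 0.17 kg. Origin at the centre of its underside, x along its length, y across, z up. It and mould_c may change roles.
- mould_c: large closed pink rubber mould, 80 x 56 x 25 mm, loose, lying on the cover in a row with mould_b; 0.1 to 0.17 kg. Origin at the centre of its underside, x along its length, y across, z up. A small mould of the same kind, 63 x 44 x 23 mm, lies in the same row, in any order, and is not to be used.
Things that resemble listed ones, but are neither listed nor needed, are in the scene too. Leave any red look-alike of the mould_c alone.

How it is judged:
On the way:
1. the first course is complete: a large mould lies on the plate end to end with the first one (((horizontal distance between mould_a and mould_b between 0.076 and 0.104 m and y of mould_b in the frame of mould_a between -0.015 and 0.015 m and z of mould_b in the frame of mould_a between -0.005 and 0.005 m and angle between the x axis of mould_b and the x axis of mould_a, either way round below 0.2 rad and angle between mould_b's own z axis and vertical below 0.1 rad and contact force between mould_b and cooling_plate above 0.05 N) or (horizontal distance between mould_a and mould_c between 0.076 and 0.104 m and y of mould_c in the frame of mould_a between -0.015 and 0.015 m and z of mould_c in the frame of mould_a between -0.005 and 0.005 m and angle between the x axis of mould_c and the x axis of mould_a, either way round below 0.2 rad and angle between mould_c's own z axis and vertical below 0.1 rad and contact force between mould_c and cooling_plate above 0.05 N))), for 0.2 s.
At the end, for the whole second after the job is handed in: A loose large mould lies on the plate in line with the first, centres 76-104 mm apart, under 15 mm sideways, 11 deg; the other lies flat on both, its centre 24-67 mm from each, under 17 mm sideways, 11 deg. The first has moved under 20 mm; all at rest (distance of mould_a from where it was at the start of the episode below 0.02 m and linear speed of each of mould_a, mould_b, mould_c below 0.02 m/s and ((horizontal distance between mould_a and mould_b between 0.076 and 0.104 m and y of mould_b in the frame of mould_a between -0.015 and 0.015 m and z of mould_b in the frame of mould_a between -0.005 and 0.005 m and angle between the x axis of each of mould_b, mould_c and the x axis of mould_a, either way round below 0.2 rad and angle between each of mould_b, mould_c's own z axis and vertical below 0.1 rad and contact force between mould_b and cooling_plate above 0.05 N and y of mould_c in the frame of mould_a between -0.017 and 0.017 m and z of mould_c in the frame of mould_a between 0.019 and 0.031 m and horizontal distance between mould_c and mould_a between 0.024 and 0.067 m and contact force between mould_c and mould_a above 0.05 N and horizontal distance between mould_c and mould_b between 0.024 and 0.067 m and contact force between mould_c and mould_b above 0.05 N) or (horizontal distance between mould_a and mould_c between 0.076 and 0.104 m and y of mould_c in the frame of mould_a between -0.015 and 0.015 m and z of mould_c in the frame of mould_a between -0.005 and 0.005 m and angle between the x axis of each of mould_c, mould_b and the x axis of mould_a, either way round below 0.2 rad and angle between each of mould_c, mould_b's own z axis and vertical below 0.1 rad and contact force between mould_c and cooling_plate above 0.05 N and y of mould_b in the frame of mould_a between -0.017 and 0.017 m and z of mould_b in the frame of mould_a between 0.019 and 0.031 m and horizontal distance between mould_b and mould_a between 0.024 and 0.067 m and contact force between mould_b and mould_a above 0.05 N and horizontal distance between mould_b and mould_c between 0.024 and 0.067 m and contact force between mould_b and mould_c above 0.05 N))); the robot touches nothing.
It also fails if it takes over 48 s, if anything falls off the work surface, if the arm or the gripper's body presses on something with over 40 N, if the wrist force passes 120 N, or if a joint passes its speed limit or range.

## Working session

There is one attempt and no reset: what is moved stays moved. The work goes in short steps, each a Python script; the robot and the scene stay as the last script left them, time stands still between calls to the robot, and variables do not carry over. Pictures are saved under pics/ and viewed, about 8 in all and at most 12, crops included, and the job is handed in when it is done.

```bash
ls; mkdir -p pics; cat > h.py <<'E'
import numpy as np, cv2
from bench import *
def cloud(c):
    K=np.array(c["intrinsics"]);z=c["range_z"];h,w=z.shape
    u,v=np.meshgrid(np.arange(w),np.arange(h))
    xd=(u-K[0,2])/K[0,0];yd=(v-K[1,2])/K[1,1]
    x,y=xd.copy(),yd.copy()
    for _ in range(10):
        f=1+c["k1"]*(x*x+y*y);x,y=xd/f,yd/f
    P=np.stack([x*z,y*z,z],-1)
    W=(P-np.array(c["t"]))@np.array(c["R"])
    W[z==0]=np.nan
    return W
def top_rect(W,m,zlo,zhi):
    """min-area rectangle of the masked points within a height band"""
    p=W[m];p=p[(p[:,2]>zlo)&(p[:,2]<zhi)]
    (c,s,a)=cv2.minAreaRect((p[:,:2]*1000).astype(np.float32))
    if s[0]<s[1]: s=s[::-1];a+=90
    return np.array(c)/1000,np.array(s),(a+90)%180-90,np.nanmedian(p[:,2]),len(p)
E
python3 - <<'E'
from h import *
for n in("top","side"):
    c=capture(n);cv2.imwrite(f"pics/{n}0.png",c["image"]);W=cloud(c)
    np.savez(f"{n}0.npz",W=W)
    for q in("mould_a","mould_b","mould_c","cooling_plate"):
        for d in silhouettes(n,q):
            try:
                m=d["region"];r=top_rect(W,m,-.01,.06);p=W[m]
                print(n,q,round(d["conf"],2),np.round(d["xy"]),m.sum(),np.round(r[0],3),np.round(r[1]),round(r[2],1),round(r[3],4), np.median(c["image"][m],0))
            except Exception as e: print(n,q,d["conf"],d["xy"],e)
print(current_clock(),current_orientation())
E
```

```text
pics
top mould_a 0.83 [334. 176.] 760 [ 0.548 -0.449] [74. 66.] 45.3 0.0264 [ 48.  49. 160.]
top mould_a 0.81 [225. 169.] 808 [ 0.558 -0.186] [81. 63.] 85.7 0.0331 [154.  129.  174.5]
top mould_a 0.73 [264. 228.] 782 [ 0.418 -0.285] [79. 55.] 75.4 0.0275 [155. 128. 176.]
top mould_a 0.66 [313. 228.] 866 [ 0.42  -0.399] [84. 56.] -89.3 0.0269 [154. 129. 175.]
top mould_b 0.83 [334. 176.] 760 [ 0.548 -0.449] [74. 66.] 45.3 0.0264 [ 48.  49. 160.]
top mould_b 0.81 [225. 169.] 808 [ 0.558 -0.186] [81. 63.] 85.7 0.0331 [154.  129.  174.5]
top mould_b 0.73 [264. 228.] 782 [ 0.418 -0.285] [79. 55.] 75.4 0.0275 [155. 128. 176.]
top mould_b 0.66 [313. 228.] 866 [ 0.42  -0.399] [84. 56.] -89.3 0.0269 [154. 129. 175.]
top mould_c 0.83 [334. 176.] 760 [ 0.548 -0.449] [74. 66.] 45.3 0.0264 [ 48.  49. 160.]
top mould_c 0.81 [225. 169.] 808 [ 0.558 -0.186] [81. 63.] 85.7 0.0331 [154.  129.  174.5]
top mould_c 0.73 [264. 228.] 782 [ 0.418 -0.285] [79. 55.] 75.4 0.0275 [155. 128. 176.]
top mould_c 0.66 [313. 228.] 866 [ 0.42  -0.399] [84. 56.] -89.3 0.0269 [154. 129. 175.]
top cooling_plate 0.88 [265
[... 626 characters left out ...]
b 0.7 [236. 250.] 1674 [ 0.559 -0.194] [95. 62.] 87.8 0.0325 [179. 150. 199.]
side mould_b 0.56 [324. 213.] 1421 [ 0.42  -0.299] [109.  62.] 76.9 0.0264 [178. 150. 198.]
side mould_c 0.94 [254. 152.] 1113 [ 0.557 -0.454] [83. 80.] -46.2 0.0252 [ 37.  39. 168.]
side mould_c 0.9 [321. 169.] 1119 [ 0.422 -0.41 ] [105.  58.] 87.9 0.0261 [178. 150. 198.]
side mould_c 0.7 [236. 250.] 1674 [ 0.559 -0.194] [95. 62.] 87.8 0.0325 [179. 150. 199.]
side mould_c 0.56 [324. 213.] 1421 [ 0.42  -0.299] [109.  62.] 76.9 0.0264 [178. 150. 198.]
side cooling_plate 0.64 [246. 221.] 3672 [ 0.554 -0.25 ] [253.  84.] 88.6 0.0073 [166. 161. 160.]
0.5 [ 7.88138214e-01 -6.15498294e-01 -5.51028703e-05 -4.77613612e-05]
```

```bash
python3 - <<'E'
import cv2
a=cv2.imread("pics/top0.png")[130:270,170:370];cv2.imwrite("pics/crop1.png",cv2.resize(a,None,fx=4,fy=4,interpolation=cv2.INTER_CUBIC))
E
```

```text
(no output)
```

View pics/top0.png

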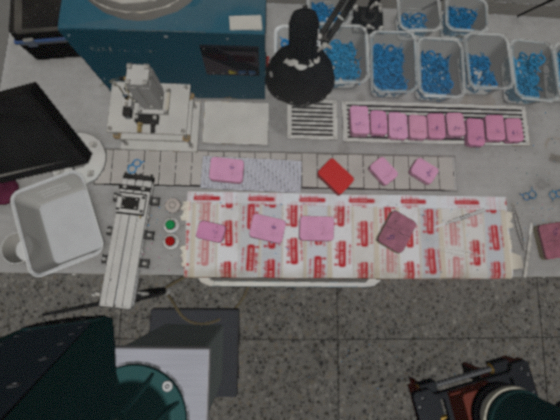

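View pics/side0.png

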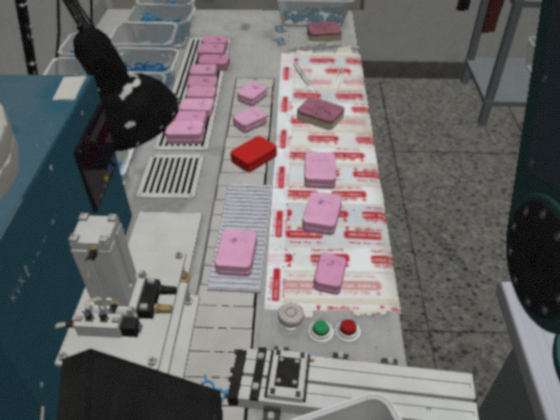

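View pics/crop1.png

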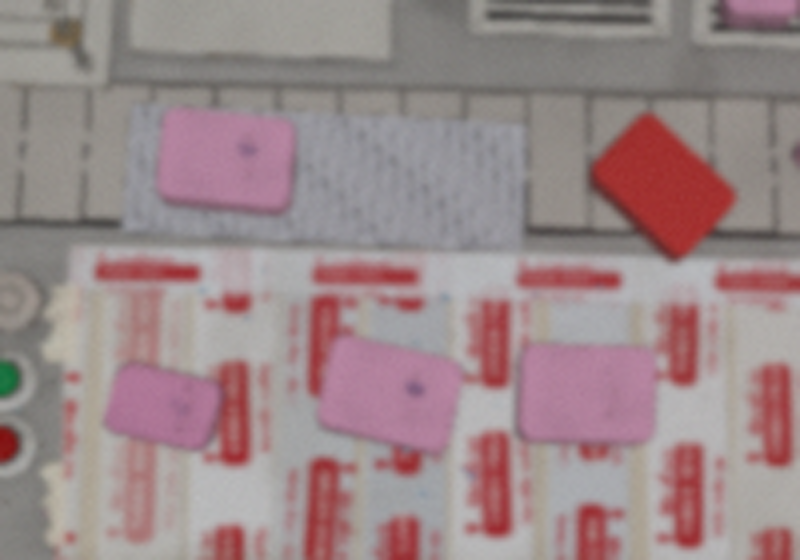

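Candidates in the top view:
- red block (335,176): a look-alike, leave it
- small mould (211,231)
- opened half (396,231)
- small moulds (384,170) and (424,170)
- mould_a on the plate (226,170)
- large moulds (266,229) and (316,228), which measure about 80 x 56. The crop confirms these two are the ones to use.

Next I refine the poses with both cameras and check for tall obstacles.

```bash
cat >> h.py <<'E'
from scipy.optimize import minimize
def fuse(places,cams=("top","side"),verbose=True):
    """places: {key:(x,y,zlo,zhi)}; fits the top faces seen by each camera. -> {key:[x,y,ang]} ang = long axis, rad from world y"""
    out={k:[] for k in places}
    for n in cams:
        c=capture(n);W=cloud(c);ds=silhouettes(n,"mould_a")
        for k,(x,y,lo,hi) in places.items():
            for d in ds:
                m=d["region"];p=W[m]
                p=p[(p[:,2]>lo)&(p[:,2]<hi)]
                if len(p)<100 or np.hypot(*(np.median(p[:,:2],0)-(x,y)))>.03: continue
                r=top_rect(W,m,lo,hi)
                a=np.deg2rad(r[2]-90); a=(a+np.pi/2)%np.pi-np.pi/2
                out[k].append([*r[0],a])
                if verbose: print(n,k,np.round(r[0],4),np.round(r[1]),round(np.degrees(a),1),round(r[3],4),r[4]);
                break
    return {k:np.mean(v,0) for k,v in out.items() if v}
E
python3 - <<'E'
from h import *
f=fuse({"a":(.558,-.19,.029,.04),"m":(.418,-.287,.022,.034),"r":(.42,-.4,.022,.034)})
print(f)
for n in("top","side"):
    W=np.load(n+"0.npz")["W"].reshape(-1,3)
    q=W[(W[:,0]>.3)&(W[:,0]<.75)&(W[:,1]>-.6)&(W[:,1]<-.05)&(W[:,2]>.05)]
    print(n,len(q)); 
    for xl in np.arange(.3,.75,.05):
        s=q[(q[:,0]>=xl)&(q[:,0]<xl+.05)]
        if len(s)>3: print(round(xl,2),np.round(s.min(0),2),np.round(s.max(0),2),len(s))
from scipy.spatial.transform import Rotation as R
print(R.from_quat(current_orientation()).as_matrix().round(2))
for k,z in((f["m"],.1),(f["m"],.006),(f["r"],.006),([.555,-.275,0],.012),([.555,-.275,0],.13)):
    for s in (0,np.pi):
        q=(R.from_euler("z",k[2]+s)*R.from_euler("x",np.pi)).as_quat()
        print(inverse_kinematics([k[0],k[1],z],q))
E
```

```text
top a [ 0.5538 -0.1875] [76. 56.] -3.7 0.0335 743
top m [ 0.418  -0.2844] [78. 55.] -12.6 0.0274 781
top r [ 0.4199 -0.3985] [80. 56.] -0.3 0.027 811
side a [ 0.5567 -0.1872] [80. 55.] -4.6 0.0328 1349
side m [ 0.4213 -0.2863] [82. 56.] -12.1 0.0268 1080
side r [ 0.4223 -0.3997] [84. 56.] -3.2 0.0265 813
{'a': array([ 0.55524564, -0.18734628, -0.0723242 ]), 'm': array([ 0.41966692, -0.2853446 , -0.2153729 ]), 'r': array([ 0.42110036, -0.39906921, -0.03028241])}
top 13159
0.6 [ 0.61 -0.11  0.06] [ 0.65 -0.05  0.12] 714
0.65 [ 0.65 -0.42  0.06] [ 0.7  -0.05  0.23] 2840
0.7 [ 0.7  -0.6   0.05] [ 0.75 -0.05  0.31] 9605
side 16591
0.6 [ 0.61 -0.11  0.06] [ 0.65 -0.05  0.12] 1269
0.65 [ 0.65 -0.39  0.1 ] [ 0.7  -0.05  0.23] 2661
0.7 [ 0.7  -0.6   0.05] [ 0.75 -0.05  0.31] 12661
[[ 0.24 -0.97 -0.  ]
 [-0.97 -0.24  0.  ]
 [-0.   -0.   -1.  ]]
[-7.33317501e-01  3.80029950e-01  1.84411576e+00 -4.44089210e-16
  9.17446945e-01 -5.17944601e-01]
[-0.7333175   0.38002995  1.84411576  0.          0.91744695  2.62364805]
[-7.33317501e-01  5.34746476e-01  1.91218991e+00 -4.44089210e-16
  6.94656263e-01 -5.17944601e-01]
[-0.7333175   0.53474648  1.91218991  0.          0.69465626  2.62364805]
[-8.77584912e-01  5.99696027e-01  1.74639669e+00 -4.44089210e-16
  7.95499938e-01 -8.47302507e-01]
[-0.87758491  0.59969603  1.74639669  0.          0.79549994  2.29429015]
[-5.71505811e-01  6.28725326e-01  1.65080812e+00 -4.44089210e-16
  8.62059212e-01 -5.71505811e-01]
[-0.57150581  0.62872533  1.65080812  0.          0.86205921  2.57008684]
[-5.71505811e-01  4.77841499e-01  1.56713503e+00 -4.44089210e-16
  1.09661613e+00 -5.71505811e-01]
[-0.57150581  0.4778415   1.56713503  0.          1.09661613  2.57008684]
```

```bash
cat >> h.py <<'E'
from scipy.spatial.transform import Rotation as R
def quat(a): return (R.from_euler("z",a)*R.from_euler("x",np.pi)).as_quat()
def pick(x,y,a,ztop=.12):
    move_ptp([x,y,ztop],quat(a)); servo_line([x,y,.007],rate=.12)
    move_gripper(0); print("gap",current_finger_gap())
    servo_line([x,y,ztop],rate=.15); print("gap",current_finger_gap(),current_clock())
def place(x,y,a,z,ztop=.12):
    move_ptp([x,y,ztop],quat(a)); servo_line([x,y,z+.015],rate=.15)
    print("contact",servo_line([x,y,z-.003],rate=.03,contact_N=3),current_position())
E
python3 - <<'E'
from h import *
for n in("top","side"):
    W=np.load(n+"0.npz")["W"].reshape(-1,3)
    q=W[(W[:,0]>.6)&(W[:,0]<.72)&(W[:,1]>-.45)&(W[:,1]<-.12)&(W[:,2]>.05)]
    for yl in np.arange(-.45,-.12,.04):
        s=q[(q[:,1]>=yl)&(q[:,1]<yl+.04)]
        if len(s)>3: print(n,round(yl,2),np.round(s.min(0),3),np.round(s.max(0),3),len(s))
pick(.4211,-.399,-.025)
E
```

```text
top -0.45 [ 0.686 -0.421  0.157] [ 0.719 -0.41   0.186] 43
top -0.41 [ 0.654 -0.41   0.17 ] [ 0.72  -0.37   0.225] 619
top -0.37 [ 0.65  -0.37   0.172] [ 0.72  -0.33   0.241] 911
top -0.33 [ 0.653 -0.33   0.166] [ 0.72  -0.29   0.228] 781
top -0.29 [ 0.681 -0.29   0.152] [ 0.72  -0.275  0.194] 129
side -0.41 [ 0.657 -0.394  0.175] [ 0.719 -0.371  0.222] 86
side -0.37 [ 0.653 -0.37   0.172] [ 0.72  -0.33   0.227] 771
side -0.33 [ 0.656 -0.33   0.165] [ 0.72  -0.29   0.225] 1472
side -0.29 [ 0.681 -0.29   0.152] [ 0.72  -0.273  0.199] 518
gap 0.05758215945976638
gap 0.057873512178498225 4.575
```

```bash
python3 - <<'E'
from h import *
a=-.072;x=.5552+.087*np.sin(a);y=-.1873-.087*np.cos(a)
place(x,y,a,.013)
move_gripper(.078)
servo_line([x,y,.12]); print(current_clock())
move_ptp([.4197,-.2853,.14],quat(-.215))
move_ptp([.30,-.45,.2],quat(0))
c=fuse({"a":(.556,-.188,.029,.04),"b":(x,y,.029,.04),"m":(.42,-.285,.022,.034)});print(c,current_clock())
cv2.imwrite("pics/s1.png",capture("side")["image"][90:330,160:400])
E
```

```text
contact True [ 0.54903655 -0.27407468  0.0130431 ]
7.9917
top a [ 0.5545 -0.1876] [77. 56.] -4.5 0.0334 744
top b [ 0.5478 -0.2732] [80. 57.] -3.5 0.033 784
top m [ 0.4184 -0.2842] [78. 55.] -12.0 0.0275 793
side a [ 0.5567 -0.1882] [81. 55.] -4.3 0.0328 1362
side b [ 0.5515 -0.268 ] [95. 57.] -3.9 0.0325 1134
side m [ 0.4214 -0.2843] [80. 55.] -12.8 0.0268 1083
{'a': array([ 0.55560861, -0.18788659, -0.0767061 ]), 'b': array([ 0.54962317, -0.27059085, -0.06413578]), 'm': array([ 0.41992215, -0.28427466, -0.21606013])} 9.6417
```

View pics/s1.png

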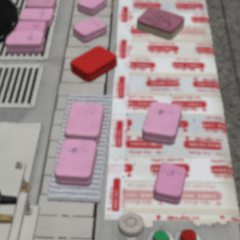

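The first course is in place: in the crop mould_a is at (75,160) and the new mould at (85,118), with centres about 86 mm apart and in line. Now I place the second mould.

```bash
python3 - <<'E'
from h import *
pick(.4199,-.2846,-.215,.13)
x,y,a=.5522,-.2307,-.072
place(x,y,a,.038,.14)
move_gripper(.078)
servo_line([x,y,.15]); 
move_ptp([.42,-.3,.2],quat(-.1))
move_ptp([.30,-.45,.2],quat(0))
c=fuse({"c":(x,y,.05,.066),"a":(.556,-.17,.029,.04),"b":(.549,-.29,.029,.04)});print(c,current_clock(),current_finger_gap())
for n in("side","top"): globals()[n]=capture(n)["image"]
cv2.imwrite("pics/s2.png",np.hstack([cv2.resize(side[150:310,170:310],(560,560)),cv2.resize(top[140:250,190:330],(240,560*240//560))if 0 else np.zeros((560,1,3),np.uint8)]))
cv2.imwrite("pics/t2.png",cv2.resize(top[140:250,180:360],None,fx=4,fy=4))
E
```

```text
gap 0.05598690136465763
gap 0.056441611064545545 13.1667
contact True [ 0.55237803 -0.23079285  0.03848666]
top c [ 0.5513 -0.2322] [76. 56.] -4.8 0.0586 773
top a [ 0.555  -0.1747] [56. 49.] 86.4 0.0333 398
top b [ 0.5478 -0.2772] [72. 56.] -3.6 0.0328 443
side c [ 0.5538 -0.2321] [82. 55.] -4.2 0.058 1299
side a [ 0.5571 -0.181 ] [68. 55.] -4.4 0.0328 909
side b [ 0.5405 -0.3031] [59. 31.] 59.8 0.0325 186
{'c': array([ 0.55252042, -0.23214891, -0.07788082]), 'a': array([ 0.55603723, -0.17782408,  0.71554758]), 'b': array([ 0.54415952, -0.29014018,  0.49064592])} 18.1333 0.07823673955932131
```

View pics/s2.png

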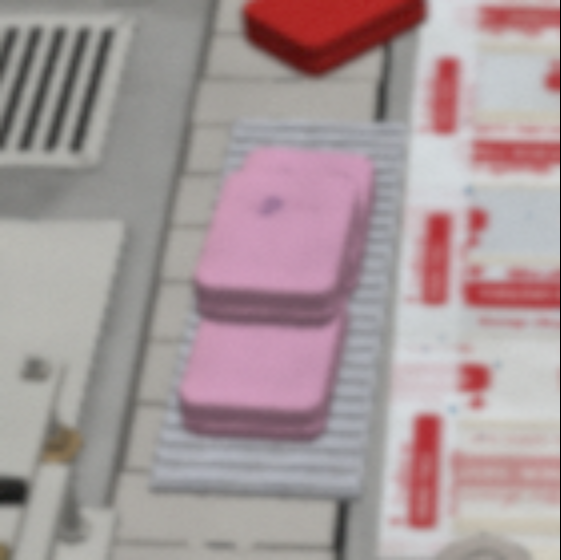

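View pics/t2.png

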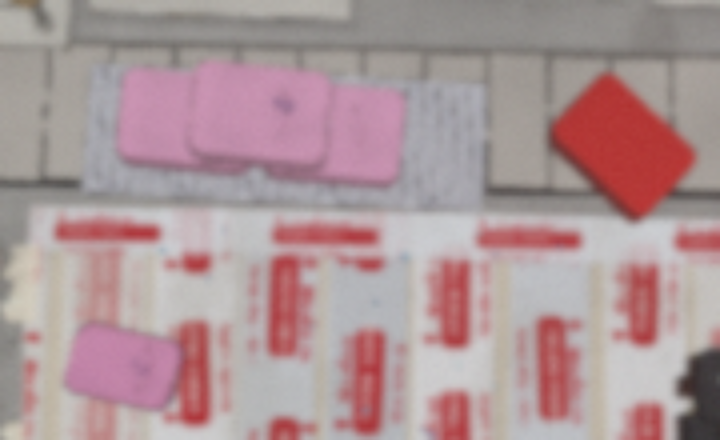

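The top mould lies flat across the joint: in the top crop it is at (260,115), with its supports at (155,115) and (355,135). The arm is clear, so I hand in.

```bash
python3 -c "
from bench import *
close_job()"
```

```text
the job is handed in; nothing more can be done
```

The three large moulds are stacked on the plate like bricks, and I handed the job in at about 18 s of the 48 s allowed; `close_job` gives no verdict.

- **First course:** I laid the right-hand bench mould on the plate next to the first one. It was 58 mm wide in the gripper, so most likely mould_b. The top camera puts the centres about 86 mm apart and in line within about 1°. The side camera read about 80 mm, but its outline of that mould was stretched (95 mm long), so I trusted the top view. Both readings are within limits.
- **Top mould:** I laid the other large mould (56 mm wide, so mould_c) over the joint. Both cameras show it flat, with its top at about 58 mm. Its centre is roughly 44 mm from mould_a and 42 mm from the right-hand mould. It is about 1 mm off the line sideways and within 1° of it.
- **mould_a:** It moved less than about 1 mm between the measurements before and after the first placement.
- **Final check:** With the top mould on, the last fits of the two lower moulds (positions and angles) are unreliable because they are partly covered. I judged those two by the pictures and the earlier measurements.

The small moulds, the red block and the opened half were not touched, and the arm finished clear of everything.

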